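# Find the adapter tester's latched channel by touch and release it

### The job

One of the four identical push-push keys on the adapter tester is still latched down, a few millimetres lower than the rest, and all four channels must be off before the next adapters go in. With the fingertips go along the key row from left to right, tapping every key lightly to feel which one is latched; press that key right through so that it springs up when let go, and never press a second key through while it is down. Leave all four keys up and everything else where it lies: nothing is to be picked up.

Things in the scene. Friction and masses are not known exactly. Their poses are not given: they have to be found in the camera images.
- tester: grey bench tester for power adapters, fixed to the table, 150 x 216 mm. Origin: centre of its underside, on the table; x from the key console (front, to the robot) to the four bays (rear), y to its left, z up; yaw within 0.28 rad. Console (x -75 to -25 mm) 48 mm high, bezels round the keys 51 mm; bay floor 16 mm, adapters in the bays up to 42 mm, rear block 46 mm: the keys stand highest
- key_row (a point): middle of the row of four keys (x = -50 mm of the tester), at the height of a released key's top, 61 mm above the table; axes as the tester's. The keys are alike and stand 52 mm apart along y. A released key takes 2 N to start down and about 7 N at 4 mm (the detent), then 3 to 5 N; a latched key 2 to 3 N to start, rising steadily; held home (top at 52 mm) about 5 to 6 N
- key_1: leftmost key seen from the robot, at y = +78 mm of the tester: square white cap, 28 x 28 mm, that slides down along z by 9 mm; origin: centre of its top face; axes as the tester's. Top 61 mm above the table when released, about 57.4 mm (3.5 to 4 mm lower) when latched down, and springy either way. Any one key may be the latched one
- key_2: second from the left key seen from the robot, at y = +26 mm of the tester: square white cap, 28 x 28 mm, that slides down along z by 9 mm; origin: centre of its top face; axes as the tester's. Released, a press of less than 4 mm changes nothing; past 4.5 mm it may latch. Latched, a light tap changes nothing; pressed steadily home (9 mm below the released height, at least 8) and let go, it springs up
- key_3: third from the left key seen from the robot, at y = -26 mm of the tester: square white cap, 28 x 28 mm, that slides down along z by 9 mm; origin: centre of its top face; axes as the tester's. Top 61 mm above the table when released, about 57.4 mm (3.5 to 4 mm lower) when latched down, and springy either way. Any one key may be the latched one
- key_4: rightmost key seen from the robot, at y = -78 mm of the tester: square white cap, 28 x 28 mm, that slides down along z by 9 mm; origin: centre of its top face; axes as the tester's. Released, a press of less than 4 mm changes nothing; past 4.5 mm it may latch. Latched, a light tap changes nothing; pressed steadily home (9 mm below the released height, at least 8) and let go, it springs up
- bay_adapter_1: black power adapter, 44 x 92 x 26 mm, loose in the leftmost bay; origin: centre of its underside; leave it alone
- bay_adapter_2: the same, in the second bay from the left; leave it alone
- bay_adapter_3: the same, in the rightmost bay; leave it alone
- coupling_right: chrome coupling, 33 mm across, 46 mm high, standing to the right of the tester; origin: centre of its underside; leave it alone
- gauge_block_2: steel block, 60 x 30 x 45 mm, standing to the left of the tester; origin: centre of its underside; leave it alone
- tweezers: steel tweezers, 121 x 15 x 5 mm, lying to the right of the tester; origin: centre of its underside; leave it alone

How it is judged:
By the outcome, as a careful person would: the job done as asked, in the order asked, and still so for the second after the job is handed in, with the robot touching nothing.
It also fails if it takes over 48 s, if anything falls off the work surface, if the arm or the gripper's body presses on something with over 40 N, if the wrist force passes 120 N, or if a joint passes its speed limit or range.

### The arm

A 7-joint arm with a two-finger parallel gripper is mounted at the origin on a cart in front of the work surface, level with it; the furniture and walls round the work are solid. World frame = base frame: x ahead of the robot, y to its left, z up, the work surface at z = 0. Lengths are in m, angles in rad, forces in N, time in s.
With the tool pointing down it reaches from about 0.35 to 0.9 m from the base axis. Payload 8.1 kg.
Tool frame: the origin (TCP) lies on the centre line of the jaws, within the pads' length; the fingertips stand 14 mm ahead of it and the grasp point (between the pads) lies 5 mm behind it; z points along the fingers, y is the direction in which the jaws open and shut (so a half turn about z gives the same grasp; the last joint's range is limited). The gripper opens to 92 mm and grips with 3 to 60 N. Pads are 19 mm wide; open, the fingers measure 130 mm over their backs; the gripper's body (75 mm by 190 mm) begins 47 mm behind the grasp point.
Start: joints at [-1.435, 0.434, 0.025, 1.573, -0.012, 1.134, -0.075], TCP at [0.148, 0.607, 0.241] pointing down, gripper open.
Joint ranges: [-2.62, 2.62], [-0.44, 2.09], [-1.27, 1.32], [0.08, 2.57], [-1.32, 4.46], [0.12, 2], [-2.74, 2.74]. Speed limits (rad/s): [2.22, 2.22, 3.01, 3.01, 3.14, 3.14, 3.14].

### API

Orientations are given as a rotation vector (axis times angle).
In Python, from cell import arm, optics gives the robot as it stands.
- The arm moves only by the shell command python3 -m creep 'ROWS' [FORCE]. ROWS is JSON, a list of rows, each an object with "translation": the shift along the tool's x, y, z in m, a list of three; "rot": the turn, a rotation vector about the tool's x, y, z in degrees, a list of three; "jaw": the finger opening in m, from 0 to 0.0918. In form: [{"translation": [x, y, z], "rot": [wx, wy, wz], "jaw": jaw}, ...]. A call has 1 to 12 rows; each row shifts and turns the commanded pose from where the row before left it, along the tool's axes as they then stand; what a row does not reach is not made up. A row lasts 1/12 s, in which the tool goes at most 41.7 mm and 7.16 degrees, less where a joint would pass 70% of its speed; a pose out of reach is approached as far as the arm can. A call is refused whole if a number of a shift passes 0.0417 or a number of a turn 7.16, either way. A call with a gripper value outside its range is refused whole. The fingers move at their own pace and stop on an object; FORCE is the grip in N (left out, the last holds). Time passes only in rows, so rows that do not move let the fingers close. It gives the time, the measured TCP pose, the force and the opening at its end, in the units of the state.
- arm.observe(): the state, without advancing time (a new reading comes with each control period).
- optics.get_image(name): name is "side" or "top" or "wrist"; returns the picture (400x640x3 uint8, red, green, blue); there is no depth.
- optics.camera_info(name): a dict with "fx", "fy", "cx", "cy" (pixels), "k1" (the pictures are not rectified: a ray, as slopes to the right and down, at radius r is drawn at 1 + k1 r^2 times it, then the intrinsics apply), "R" (3x3) and "t" (3): a world point X has camera coordinates R X + t. Camera axes: x right, y down, z forward; pixel columns grow to the right and rows downward; lengths in m; the calibration is good to about 2 mm. A picture is of the moment at which its call begins: read the wrist's pose just before it. camera_info takes no time and is no camera call; for the wrist camera it gives the pose at the moment of the call.
- arm.sign_off(): hands the job in, once; it reports no verdict.
Trained networks look in the newest picture that a camera, given by its name, has taken for a name from the list of things; names that differ only in an ending like _2 or _b are one class to them, and where a whole thing is asked for, a point or a joint stands for the part that bears it (a point fixed in the world has none). Each returns a list of dicts, best first, with "score" (0 to 1); they miss things now and then, are a little off and sometimes report something else, mostly with a low value. They report only what shows in the picture. A call takes as long as a camera call.
- optics.boxes_of(camera, thing): "location" ([column, row] in pixels, amid what is visible of it).
- optics.pinpoint(camera, thing): "location" ([column, row] in pixels: a listed point, or the origin of a listed thing).
The state is a dict: "clock": time; "joints": joint angles; "dq": joint speeds; "joint_efforts": joint torques, N m; "position": TCP position; "ee_rot": TCP orientation; "force": force on the tool from outside, world axes, zero at the start; "ft_torque": the same for the moment, N m; "width": opening from 0.0 (shut) to 1.0 (fully open).
Only numpy, scipy, OpenCV 4.12 (cv2) and the standard library are available. Lean on these libraries where they do the work, as an engineer would, in place of code of your own. Each camera call takes 0.05 s, during which the arm holds its last target.

## Working session

There is one attempt and no reset: what is moved stays moved. The work goes in short steps, Python scripts to look and compute and a shell command to move; the robot and the scene stay as the last step left them, time stands still between calls to the robot, and variables do not carry over. Pictures are saved under pics/ and viewed, and the job is handed in when it is done.

```bash
mkdir -p pics; ls; python3 - <<'E'
from cell import arm, optics
import cv2
s=arm.observe();print(s)
for n in ("top","side","wrist"):
    cv2.imwrite(f"pics/{n}0.png",optics.get_image(n)[:,:,::-1])
    i=optics.camera_info(n);print(n,i)
    if n!="wrist":
        for t in ("key_row","key_1","tester"): print(t,[(d['location'],round(d['score'],2)) for d in optics.pinpoint(n,t)][:5])
E
```

```text
pics
{'clock': 0.0, 'joints': array([-1.43458928,  0.4352125 ,  0.02498847,  1.57410064, -0.01158105,
        1.13396361, -0.07508569]), 'dq': array([ 0.00174067, -0.00082762, -0.00022542, -0.00194134, -0.00074372,
       -0.00067447, -0.00011821]), 'joint_efforts': array([-1.35842452e-04, -6.67846656e+01,  9.84852389e-01, -3.14455283e+01,
       -6.05158811e-02,  4.29930235e-02,  2.27710061e-04]), 'position': array([0.14779424, 0.60678096, 0.23995027]), 'ee_rot': array([-3.74320040e-01, -3.11919188e+00,  2.41800080e-03]), 'force': array([-0.03044472,  0.31070598,  0.5857831 ]), 'ft_torque': array([-0.0494785 ,  0.02209628, -0.03087009]), 'width': 1.0012988258737199}
top {'fx': 399.9598701035037, 'fy': 399.9598701035037, 'cx': 327.36769883507776, 'cy': 204.09947653042028, 'k1': -0.043842629086068216, 'R': array([[ 0.01460633, -0.99935069, -0.03293711],
       [-0.98873523, -0.00952811, -0.14937153],
       [ 0.14896072,  0.03474785, -0.98823241]]), 't': array([0.14196971, 0.56186562, 0.81662325])}
key_row [([329.7, 240.8], 0.7)]
key_1 [([314.8, 244.7], 0.75), ([337.7, 240.7], 0.75), 
[... 265 characters left out ...]
7, -0.41706462,  0.00665498],
       [-0.14202712, -0.32442302, -0.93518875],
       [ 0.39219317,  0.84900342, -0.35408716]]), 't': array([-0.43684044,  0.19423344,  0.52715172])}
key_row [([285.2, 209.6], 0.63)]
key_1 [([278.0, 205.9], 0.6), ([261.7, 192.2], 0.53), ([295.1, 211.2], 0.49)]
tester [([309.9, 230.1], 0.69)]
wrist {'fx': 320.08572294348295, 'fy': 320.08572294348295, 'cx': 317.7375131508417, 'cy': 197.8053239376034, 'k1': -0.02474142470483603, 'R': array([[ 2.37204992e-01,  9.71459528e-01,  4.21452795e-04],
       [ 9.26866725e-01, -2.26446486e-01,  2.99399502e-01],
       [ 2.90949936e-01, -7.06284260e-02, -9.54127748e-01]]), 't': array([-0.62453006, -0.03798507,  0.39145925])}
```

View pics/top0.png

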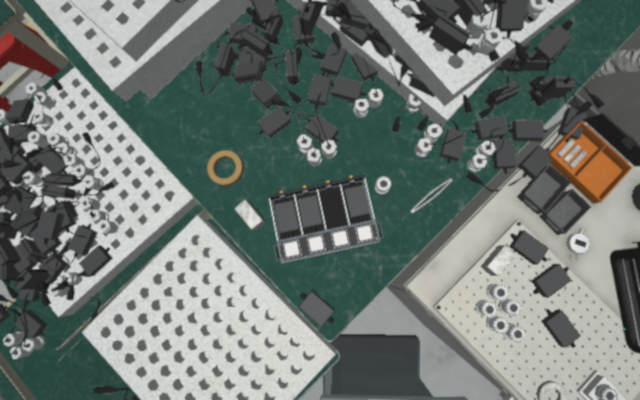

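View pics/side0.png

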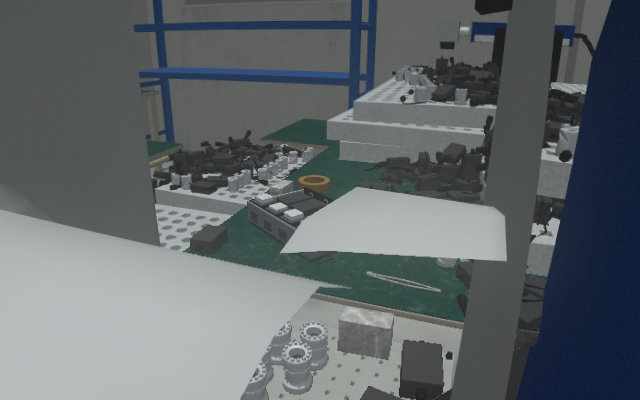

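```bash
cat > h.py <<'E'
import numpy as np, cv2
from scipy.spatial.transform import Rotation as Rn
from cell import arm, optics
def ray(i,uv):
    K=np.array([[i['fx'],0,i['cx']],[0,i['fy'],i['cy']],[0,0,1.]])
    p=cv2.undistortPoints(np.array([[uv]],float),K,np.array([i['k1'],0,0,0.]))[0,0]
    R=np.array(i['R']);t=np.array(i['t'])
    return -R.T@t, R.T@np.array([p[0],p[1],1.])
def at(i,uv,z):
    c,d=ray(i,uv); return c+d*(z-c[2])/d[2]
def proj(i,X):
    K=np.array([[i['fx'],0,i['cx']],[0,i['fy'],i['cy']],[0,0,1.]])
    return cv2.projectPoints(np.array(X,float).reshape(-1,1,3),cv2.Rodrigues(np.array(i['R']))[0],np.array(i['t']),K,np.array([i['k1'],0,0,0.]))[0][:,0]
E
python3 - <<'E'
from h import *
it=optics.camera_info("top");is_=optics.camera_info("side")
for uv in ([329.7,240.8],[314.8,244.7],[337.7,240.7],[288.5,243.8],[363.9,232.8]): print(at(it,uv,.061).round(4))
print()
for uv in ([285.2,209.6],[278,205.9],[261.7,192.2],[295.1,211.2]): print(at(is_,uv,.061).round(4))
E
```

```text
[0.4804 0.1422 0.061 ]
[0.4719 0.1731 0.061 ]
[0.4808 0.1256 0.061 ]
[0.473  0.2282 0.061 ]
[0.4979 0.0711 0.061 ]

[0.4764 0.1338 0.061 ]
[0.4704 0.1562 0.061 ]
[0.4652 0.2397 0.061 ]
[0.4903 0.1194 0.061 ]
```

The top view shows the tester at about (326,222), with its four white keys in a row from (291,248) to (365,233). The side view is partly hidden by the arm. I'll measure the white caps in the top view.

```bash
python3 - <<'E'
from h import *
im=cv2.imread("pics/top0.png");it=optics.camera_info("top")
c=im[170:275,225:460]
cv2.imwrite("pics/topc.png",cv2.resize(c,None,fx=3.4,fy=3.4,interpolation=cv2.INTER_CUBIC))
g=im.min(2); m=(g>185).astype(np.uint8); m[:225]=0;m[260:]=0;m[:,:275]=0;m[:,380:]=0
n,l,st,ce=cv2.connectedComponentsWithStats(m)
P=[]
for k in range(1,n):
    if st[k,4]>60: X=at(it,ce[k],.061);P.append(X);print(st[k],ce[k].round(1),X.round(4))
P=np.array(sorted(P,key=lambda p:-p[1]))
print(np.linalg.norm(np.diff(P,axis=0),axis=1))
d=P[0]-P[-1];print("mid",P.mean(0),"yaw",np.arctan2(-d[0],d[1]))
for zz in (0.,.06,.1,.2): print(zz,[at(it,uv,zz).round(3)[:2] for uv in ([205,215],[335,355],[85,325],[80,70],[190,205])])
E
```

```text
[358 226  14  14 157] [364.3 232.7] [0.498  0.0703 0.061 ]
[333 231  15  15 159] [339.9 238.1] [0.4863 0.121  0.061 ]
[309 237  14  14 159] [315.6 243.4] [0.4746 0.1715 0.061 ]
[285 242  14  14 159] [291.4 248.6] [0.4631 0.2219 0.061 ]
[0.05171071 0.05187185 0.05198858]
mid [0.48049938 0.14615518 0.061     ] yaw 0.22630835013039274
0.0 [array([0.539, 0.43 ]), array([0.238, 0.129]), array([0.286, 0.693]), array([0.9  , 0.774]), array([0.562, 0.467])]
0.06 [array([0.532, 0.409]), array([0.251, 0.128]), array([0.296, 0.655]), array([0.869, 0.73 ]), array([0.553, 0.444])]
0.1 [array([0.527, 0.395]), array([0.26 , 0.128]), array([0.302, 0.629]), array([0.848, 0.701]), array([0.547, 0.428])]
0.2 [array([0.515, 0.361]), array([0.281, 0.127]), array([0.318, 0.565]), array([0.795, 0.628]), array([0.533, 0.389])]
```

View pics/topc.png

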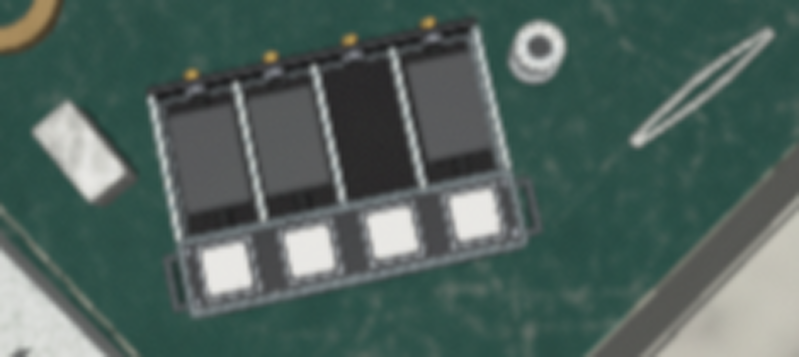

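View pics/wrist0.png

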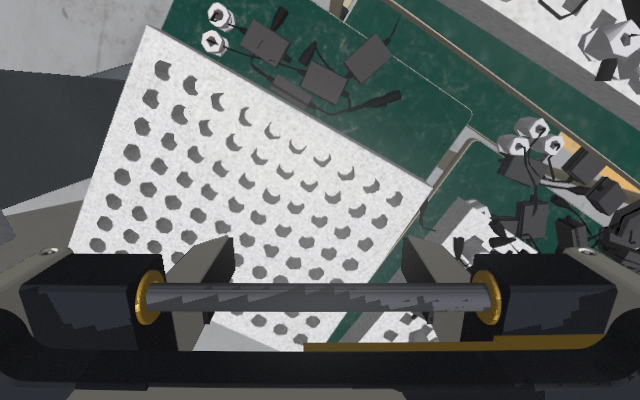

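Spacings come out at 51.7 to 52.0 mm, against 52 given. The row's middle is at (0.4805, 0.1462) with yaw 0.226 rad. I'll first raise, turn and close the fingers, then travel.

```bash
cat >> h.py <<'E'
MID=np.array([.4805,.1462]);YAW=.2263
def key(n,z): 
    o=(78,26,-26,-78)[n-1]/1000
    return np.array([MID[0]-np.sin(YAW)*o,MID[1]+np.cos(YAW)*o,z])
def rel(target):
    s=arm.observe();R=Rn.from_rotvec(s['ee_rot']).as_matrix()
    # desired: z down, y along tester y
    c,d=np.cos(YAW),np.sin(YAW)
    Rd=np.array([[-c,-d,0],[-d,c,0],[0,0,-1.]])
    rv=Rn.from_matrix(R.T@Rd).as_rotvec(degrees=True)
    print('t',s['clock'].round(3) if hasattr(s['clock'],'round') else s['clock'],'pos',s['position'].round(4),'F',s['force'].round(2),'M',s['ft_torque'].round(2),'w',round(s['width'],3))
    print(' shift(mm, tool now)',(R.T@(target-s['position'])*1e3).round(1),'(mm, desired axes)',(Rd.T@(target-s['position'])*1e3).round(1),'rot',rv.round(2))
E
python3 -c "
from h import *
rel(key(1,.12))"
python3 -m creep '[{"translation":[0,0,-0.015],"rot":[0,0,-6.6],"jaw":0},{"translation":[0,0,-0.015],"rot":[0,0,-6.6],"jaw":0},{"translation":[0,0,-0.01],"rot":[0,0,-6.6],"jaw":0},{"translation":[0,0,-0.01],"rot":[0,0,-6.6],"jaw":0}]' 20
python3 -c "
from h import *
rel(key(1,.12))"
```

```text
t 0.45 pos [0.1478 0.6072 0.2407] F [-0.04 -0.29 -0.38] M [ 0.    0.02 -0.02] w 0.998
 shift(mm, tool now) [-397.3 -299.5  120.7] (mm, desired axes) [-220.7 -445.9  120.7] rot [-1.000e-02  0.000e+00 -2.665e+01]
clock: 0.78
position: [0.1479, 0.6074, 0.2916]
ee_rot: [-0.357, 3.121, 0.001]
force: [-0.5, -0.3, -0.8]
width: 0.758
t 0.7833 pos [0.1479 0.6074 0.2916] F [-0.48 -0.29 -0.81] M [0.03 0.01 0.03] w 0.758
 shift(mm, tool now) [-220.  -446.4  171.4] (mm, desired axes) [-220.6 -446.   171.6] rot [0.03 0.02 0.07]
```

```bash
python3 -m creep '[{"translation":[-0.01,-0.02,0],"rot":[0,0,0],"jaw":0},{"translation":[-0.011,-0.022,0],"rot":[0,0,0],"jaw":0},{"translation":[-0.011,-0.022,0],"rot":[0,0,0],"jaw":0},{"translation":[-0.011,-0.022,0],"rot":[0,0,0],"jaw":0},{"translation":[-0.011,-0.022,0],"rot":[0,0,0],"jaw":0},{"translation":[-0.011,-0.022,0],"rot":[0,0,0],"jaw":0},{"translation":[-0.011,-0.022,0],"rot":[0,0,0],"jaw":0},{"translation":[-0.011,-0.022,0],"rot":[0,0,0],"jaw":0},{"translation":[-0.011,-0.022,0],"rot":[0,0,0],"jaw":0},{"translation":[-0.011,-0.022,0],"rot":[0,0,0],"jaw":0}]'
python3 -c "
from h import *
rel(key(1,.12))"
```

```text
clock: 1.62
position: [0.3028, 0.4176, 0.2909]
ee_rot: [-0.348, 3.122, 0.001]
force: [1.2, 1.4, -0.1]
width: 0.036
t 1.6167 pos [0.3028 0.4176 0.2909] F [ 1.21  1.38 -0.08] M [ 0.1  -0.01  0.08] w 0.036
 shift(mm, tool now) [-113.2 -225.9  170.9] (mm, desired axes) [-112.3 -226.3  170.9] rot [ 0.02  0.02 -0.26]
```

```bash
python3 -m creep '[{"translation":[-0.011,-0.022,0],"rot":[0,0,0],"jaw":0},{"translation":[-0.011,-0.022,0],"rot":[0,0,0],"jaw":0},{"translation":[-0.011,-0.022,0],"rot":[0,0,0],"jaw":0},{"translation":[-0.011,-0.022,0],"rot":[0,0,0],"jaw":0},{"translation":[-0.011,-0.022,0.01],"rot":[0,0,0],"jaw":0},{"translation":[-0.011,-0.022,0.02],"rot":[0,0,0],"jaw":0},{"translation":[-0.011,-0.022,0.02],"rot":[0,0,0],"jaw":0},{"translation":[-0.011,-0.022,0.02],"rot":[0,0,0],"jaw":0},{"translation":[-0.01,-0.018,0.02],"rot":[0,0,0],"jaw":0},{"translation":[-0.006,-0.01,0.02],"rot":[0,0,0],"jaw":0},{"translation":[0,0,0],"rot":[0,0,0],"jaw":0},{"translation":[0,0,0],"rot":[0,0,0],"jaw":0}]'
python3 - <<'E'
from h import *
rel(key(1,.12))
i=optics.camera_info("wrist");im=optics.get_image("wrist")
cv2.imwrite("pics/w1.png",im[:,:,::-1])
pk=optics.pinpoint("wrist","key_1");print([(d['location'],round(d['score'],2),at(i,d['location'],.061).round(4)) for d in pk])
pk=optics.pinpoint("wrist","key_row");print([(d['location'],round(d['score'],2),at(i,d['location'],.061).round(4)) for d in pk])
for n in (1,2,3,4): print(key(n,.061),proj(i,key(n,.061)))
E
```

```text
clock: 2.62
position: [0.4482, 0.2419, 0.1802]
ee_rot: [0.345, -3.121, 0.001]
force: [-0.7, 0.3, 0.0]
width: 0.009
t 2.6167 pos [0.4482 0.2419 0.1802] F [-0.67  0.35  0.03] M [ 0.03  0.02 -0.05] w 0.009
 shift(mm, tool now) [-10.3 -22.4  60.2] (mm, desired axes) [-10.  -22.5  60.2] rot [-0.04 -0.11 -0.34]
[([173.7, 210.4], 0.96, array([0.489 , 0.1204, 0.061 ])), ([289.9, 211.4], 0.88, array([0.4675, 0.2204, 0.061 ])), ([115.4, 211.8], 0.88, array([0.5017, 0.0695, 0.061 ])), ([233.5, 207.0], 0.86, array([0.4743, 0.1715, 0.061 ]))]
[([203.9, 207.6], 0.66, array([0.4805, 0.1462, 0.061 ])), ([172.7, 209.8], 0.61, array([0.4886, 0.1195, 0.061 ]))]
[0.46299887 0.22221125 0.061     ] [[292.98633698 207.07838426]]
[0.47466629 0.17153708 0.061     ] [[233.48957577 207.42646011]]
[0.48633371 0.12086292 0.061     ] [[174.47675431 207.75594523]]
[0.49800113 0.07018875 0.061     ] [[116.25295409 208.06502013]]
```

View pics/w1.png

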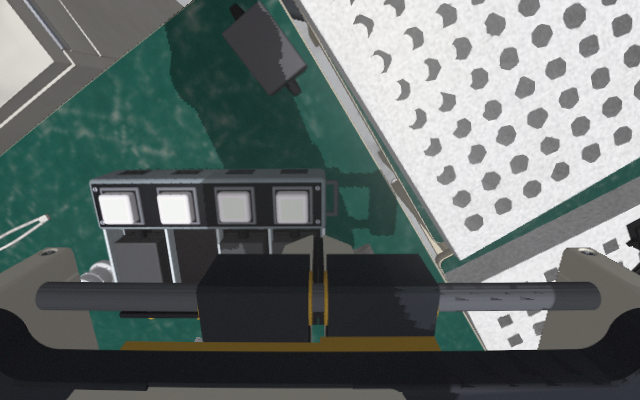

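The wrist view shows the keys at (292,207), (234,207), (175,208) and (117,208), which agrees with the map. Before I descend, I'll check the tray on the left, with its corner at (460,262), against the gripper body.

```bash
python3 - <<'E'
from h import *
iw=optics.camera_info("wrist");it=optics.camera_info("top")
c1,d1=ray(iw,[460,262]);c2,d2=ray(it,[203,213])
A=np.stack([d1,-d2],1);s=np.linalg.lstsq(A,c2-c1,rcond=None)[0]
print(c1+s[0]*d1,c2+s[1]*d2)
h=(c1+s[0]*d1)[2]
print(at(it,[203,213],h),at(it,[337,355],h),at(it,[270,285],h))
rel(key(1,.09))
E
```

```text
[ 0.5452723   0.47626081 -0.08393027] [ 0.55422507  0.46577954 -0.08651681]
[ 0.5539027   0.46486588 -0.08393027] [ 0.22002443  0.12532657 -0.08393027] [ 0.3799544   0.28943711 -0.08393027]
t 2.7667 pos [0.4484 0.2439 0.1819] F [0.66 0.12 0.98] M [0.05 0.02 0.09] w 0.006
 shift(mm, tool now) [ -9.2 -24.5  91.9] (mm, desired axes) [ -9.3 -24.4  91.9] rot [ 0.07  0.09 -0.16]
```

```bash
python3 -m creep '[{"translation":[-0.0045,-0.012,0.01],"rot":[0,0,-0.25],"jaw":0},{"translation":[-0.005,-0.012,0.02],"rot":[0,0,0],"jaw":0},{"translation":[0,0,0.02],"rot":[0,0,0],"jaw":0},{"translation":[0,0,0.02],"rot":[0,0,0],"jaw":0},{"translation":[0,0,0.02],"rot":[0,0,0],"jaw":0},{"translation":[0,0,0],"rot":[0,0,0],"jaw":0},{"translation":[0,0,0],"rot":[0,0,0],"jaw":0},{"translation":[0,0,0],"rot":[0,0,0],"jaw":0}]'
python3 - <<'E'
from h import *
rel(key(1,.08))
cv2.imwrite("pics/w2.png",optics.get_image("wrist")[:,:,::-1])
rel(key(1,.08))
E
```

```text
clock: 3.43
position: [0.4637, 0.2222, 0.0922]
ee_rot: [-0.356, 3.12, 0.002]
force: [-0.1, -0.2, 0.5]
width: 0.004
t 3.4333 pos [0.4637 0.2222 0.0922] F [-0.11 -0.17  0.51] M [ 0.05  0.   -0.04] w 0.004
 shift(mm, tool now) [ 0.7  0.1 12.2] (mm, desired axes) [ 0.6  0.1 12.2] rot [0.05 0.1  0.05]
t 3.4833 pos [0.4639 0.2222 0.0924] F [ 0.62 -0.6   0.17] M [ 0.03 -0.01  0.04] w 0.01
 shift(mm, tool now) [ 0.9  0.2 12.4] (mm, desired axes) [ 0.9  0.2 12.4] rot [0.06 0.14 0.04]
```

View pics/w2.png

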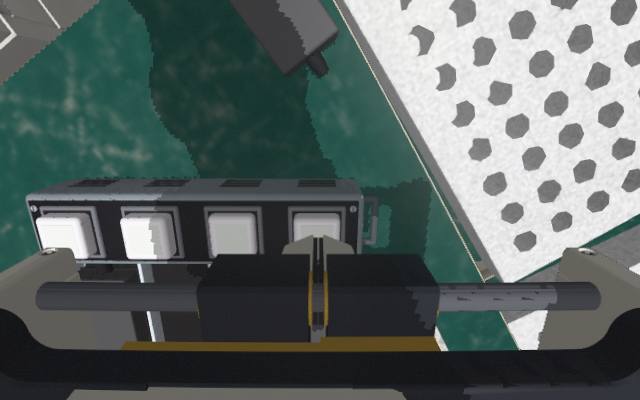

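Fingertips are centred over key 1 at about (317,238). I'll descend gently.

```bash
python3 -m creep '[{"translation":[0,0,0.007],"rot":[0,0,0],"jaw":0},{"translation":[0,0,0.007],"rot":[0,0,0],"jaw":0},{"translation":[0,0,0],"rot":[0,0,0],"jaw":0},{"translation":[0,0,0],"rot":[0,0,0],"jaw":0}]'
for i in 1 2; do python3 -m creep '[{"translation":[0,0,0.001],"rot":[0,0,0],"jaw":0},{"translation":[0,0,0],"rot":[0,0,0],"jaw":0}]' | egrep 'pos|force'; done
python3 -m creep '[{"translation":[0,0,0],"rot":[0,0,0],"jaw":0}]'| egrep 'pos|force'
python3 -m creep '[{"translation":[0,0,0],"rot":[0,0,0],"jaw":0}]'| egrep 'pos|force'
```

```text
clock: 3.82
position: [0.4628, 0.221, 0.0764]
ee_rot: [0.354, -3.121, 0.001]
force: [0.1, -0.3, -0.2]
width: 0.009
position: [0.4631, 0.2212, 0.0757]
force: [0.0, -0.5, 0.1]
position: [0.4632, 0.2213, 0.0748]
force: [-0.4, -0.6, 1.4]
position: [0.4632, 0.2212, 0.0749]
force: [0.8, -1.0, 2.2]
position: [0.4633, 0.2212, 0.0749]
force: [-0.1, -0.4, 3.2]
```

```bash
for i in 1 2; do python3 -m creep '[{"translation":[0,0,0.0005],"rot":[0,0,0],"jaw":0}]' | egrep 'pos|force'; python3 -m creep '[{"translation":[0,0,0],"rot":[0,0,0],"jaw":0}]' | egrep 'pos|force';done
python3 -m creep '[{"translation":[0,0,0],"rot":[0,0,0],"jaw":0}]'| egrep 'pos|force|clo'
```

```text
position: [0.4632, 0.2212, 0.0744]
force: [-0.5, -0.1, 2.4]
position: [0.4633, 0.2212, 0.0743]
force: [-0.8, -0.3, 2.5]
position: [0.4633, 0.2213, 0.0739]
force: [0.0, 0.5, 5.1]
position: [0.4632, 0.2213, 0.0738]
force: [-0.3, 0.2, 3.3]
clock: 4.73
position: [0.4633, 0.2212, 0.0738]
force: [-0.5, -0.0, 4.3]
```

Key 1 meets the fingers at tip height of about 61 mm and gives 4 N at about 1 mm, so it is probably released. Lifting and moving to key 2.

```bash
python3 -m creep '[{"translation":[0,0,-0.005],"rot":[0,0,0],"jaw":0},{"translation":[0,0,-0.009],"rot":[0,0,0],"jaw":0},{"translation":[0,-0.013,0],"rot":[0,0,0],"jaw":0},{"translation":[0,-0.013,0],"rot":[0,0,0],"jaw":0},{"translation":[0,-0.013,0],"rot":[0,0,0],"jaw":0},{"translation":[0,-0.012,0],"rot":[0,0,0],"jaw":0},{"translation":[0,0,0],"rot":[0,0,0],"jaw":0},{"translation":[0,0,0],"rot":[0,0,0],"jaw":0},{"translation":[0,0,0],"rot":[0,0,0],"jaw":0}]'
python3 -c "
from h import *
rel(key(2,.0765))"
```

```text
clock: 5.48
position: [0.4745, 0.1716, 0.0877]
ee_rot: [0.354, -3.121, -0.001]
force: [-0.1, -0.1, -0.1]
width: 0.005
t 5.4833 pos [0.4745 0.1716 0.0877] F [-0.08 -0.12 -0.14] M [-0.01  0.02 -0.01] w 0.005
 shift(mm, tool now) [-0.2 -0.1 11.2] (mm, desired axes) [-0.2 -0.1 11.2] rot [ 0.02 -0.   -0.02]
```

```bash
python3 -m creep '[{"translation":[0,0,0.006],"rot":[0,0,0],"jaw":0},{"translation":[0,0,0.005],"rot":[0,0,0],"jaw":0},{"translation":[0,0,0],"rot":[0,0,0],"jaw":0},{"translation":[0,0,0.001],"rot":[0,0,0],"jaw":0},{"translation":[0,0,0],"rot":[0,0,0],"jaw":0}]' | egrep 'pos|force'
for i in 1 2 ; do python3 -m creep '[{"translation":[0,0,0.0008],"rot":[0,0,0],"jaw":0},{"translation":[0,0,0],"rot":[0,0,0],"jaw":0}]' | egrep 'pos|force';python3 -m creep '[{"translation":[0,0,0],"rot":[0,0,0],"jaw":0}]' | egrep 'pos|force'; done
python3 -m creep '[{"translation":[0,0,0],"rot":[0,0,0],"jaw":0}]'| egrep 'pos|force|clo'
```

```text
position: [0.4743, 0.1717, 0.0754]
force: [0.2, 0.4, 0.5]
position: [0.4745, 0.1716, 0.0749]
force: [-0.1, -0.5, -0.4]
position: [0.4746, 0.1716, 0.075]
force: [0.1, 0.1, -0.2]
position: [0.4746, 0.1715, 0.0741]
force: [0.1, -0.6, -0.4]
position: [0.4745, 0.1715, 0.0741]
force: [0.1, 0.2, 0.4]
clock: 6.48
position: [0.4746, 0.1715, 0.0742]
force: [-1.0, -0.5, 0.5]
```

There is no contact on key 2 where key 1 already pushed back. Going down a little at a time.

```bash
for i in 1 2 3 ; do python3 -m creep '[{"translation":[0,0,0.0008],"rot":[0,0,0],"jaw":0},{"translation":[0,0,0],"rot":[0,0,0],"jaw":0}]' | egrep 'pos|force'; done
python3 -m creep '[{"translation":[0,0,0],"rot":[0,0,0],"jaw":0}]'| egrep 'pos|force|clo'
```

```text
position: [0.4745, 0.1715, 0.0733]
force: [-1.0, -0.1, -0.1]
position: [0.4745, 0.1715, 0.0724]
force: [-0.8, -0.9, -0.0]
position: [0.4746, 0.1715, 0.0717]
force: [0.9, -0.8, 1.7]
clock: 7.07
position: [0.4746, 0.1715, 0.0718]
force: [-0.2, 0.1, 1.1]
```

```bash
python3 -m creep '[{"translation":[0,0,0.0007],"rot":[0,0,0],"jaw":0},{"translation":[0,0,0],"rot":[0,0,0],"jaw":0}]' | egrep 'pos|force'
python3 -m creep '[{"translation":[0,0,0],"rot":[0,0,0],"jaw":0}]'| egrep 'pos|force|clo'
python3 -m creep '[{"translation":[0,0,0],"rot":[0,0,0],"jaw":0}]'| egrep 'pos|force|clo'
```

```text
position: [0.4746, 0.1715, 0.0711]
force: [-1.3, -0.8, 3.3]
clock: 7.32
position: [0.4746, 0.1715, 0.0711]
force: [-1.2, -0.5, 3.7]
clock: 7.4
position: [0.4746, 0.1715, 0.0711]
force: [0.0, -0.4, 2.6]
```

Key 2 starts at tip height of about 57.5 mm, so it is the latched one. I'll still tap keys 3 and 4 before pressing it.

```bash
python3 -m creep '[{"translation":[0,0,-0.007],"rot":[0,0,0],"jaw":0},{"translation":[0,0,-0.0095],"rot":[0,0,0],"jaw":0},{"translation":[0,-0.013,0],"rot":[0,0,0],"jaw":0},{"translation":[0,-0.013,0],"rot":[0,0,0],"jaw":0},{"translation":[0,-0.013,0],"rot":[0,0,0],"jaw":0},{"translation":[0,-0.013,0],"rot":[0,0,0],"jaw":0},{"translation":[0,0,0],"rot":[0,0,0],"jaw":0},{"translation":[0,0,0],"rot":[0,0,0],"jaw":0},{"translation":[0,0,0],"rot":[0,0,0],"jaw":0}]'
python3 -c "
from h import *
rel(key(3,.0765))"
```

```text
clock: 8.15
position: [0.4862, 0.1217, 0.0879]
ee_rot: [-0.355, 3.121, 0.001]
force: [-0.2, 0.6, 0.6]
width: 0.012
t 8.15 pos [0.4862 0.1217 0.0879] F [-0.23  0.58  0.62] M [0.07 0.06 0.02] w 0.012
 shift(mm, tool now) [ 0.1 -0.8 11.4] (mm, desired axes) [ 0.1 -0.8 11.4] rot [0.03 0.03 0.02]
```

```bash
python3 -m creep '[{"translation":[0,0,0.006],"rot":[0,0,0],"jaw":0},{"translation":[0,0,0.005],"rot":[0,0,0],"jaw":0},{"translation":[0,0,0],"rot":[0,0,0],"jaw":0},{"translation":[0,0,0.001],"rot":[0,0,0],"jaw":0},{"translation":[0,0,0],"rot":[0,0,0],"jaw":0}]' | egrep 'pos|force'
for i in 1 2 ; do python3 -m creep '[{"translation":[0,0,0.0008],"rot":[0,0,0],"jaw":0},{"translation":[0,0,0],"rot":[0,0,0],"jaw":0}]' | egrep 'pos|force';python3 -m creep '[{"translation":[0,0,0],"rot":[0,0,0],"jaw":0}]' | egrep 'pos|force'; done
python3 -m creep '[{"translation":[0,0,0],"rot":[0,0,0],"jaw":0}]'| egrep 'pos|force|clo'
```

```text
position: [0.4859, 0.1212, 0.0753]
force: [-1.2, 0.8, 1.0]
position: [0.4861, 0.121, 0.0747]
force: [-1.0, 1.6, 1.9]
position: [0.4861, 0.121, 0.0748]
force: [-0.1, 0.6, 3.0]
position: [0.4862, 0.1209, 0.074]
force: [-2.3, 1.1, 3.4]
position: [0.4862, 0.1209, 0.074]
force: [-1.5, 2.1, 3.3]
clock: 9.15
position: [0.4862, 0.1209, 0.074]
force: [-1.6, 1.6, 3.9]
```

Key 3 is released: it pushes back from 61 mm. On to key 4.

```bash
python3 -m creep '[{"translation":[0,0,-0.005],"rot":[0,0,0],"jaw":0},{"translation":[0,0,-0.009],"rot":[0,0,0],"jaw":0},{"translation":[0,-0.013,0],"rot":[0,0,0],"jaw":0},{"translation":[0,-0.013,0],"rot":[0,0,0],"jaw":0},{"translation":[0,-0.013,0],"rot":[0,0,0],"jaw":0},{"translation":[0,-0.013,0],"rot":[0,0,0],"jaw":0},{"translation":[0,0,0],"rot":[0,0,0],"jaw":0},{"translation":[0,0,0],"rot":[0,0,0],"jaw":0},{"translation":[0,0,0],"rot":[0,0,0],"jaw":0}]'
python3 -c "
from h import *
rel(key(4,.0765))"
```

```text
clock: 9.9
position: [0.4979, 0.0708, 0.0883]
ee_rot: [-0.355, 3.121, 0.001]
force: [-0.1, 0.1, 0.2]
width: 0.004
t 9.9 pos [0.4979 0.0708 0.0883] F [-0.13  0.06  0.16] M [ 0.1   0.01 -0.  ] w 0.004
 shift(mm, tool now) [ 0.  -0.6 11.8] (mm, desired axes) [ 0.  -0.6 11.8] rot [0.02 0.02 0.01]
```

```bash
python3 -m creep '[{"translation":[0,0,0.006],"rot":[0,0,0],"jaw":0},{"translation":[0,0,0.005],"rot":[0,0,0],"jaw":0},{"translation":[0,0,0],"rot":[0,0,0],"jaw":0},{"translation":[0,0,0.001],"rot":[0,0,0],"jaw":0},{"translation":[0,0,0],"rot":[0,0,0],"jaw":0}]' | egrep 'pos|force'
for i in 1 2 ; do python3 -m creep '[{"translation":[0,0,0.0009],"rot":[0,0,0],"jaw":0},{"translation":[0,0,0],"rot":[0,0,0],"jaw":0}]' | egrep 'pos|force';python3 -m creep '[{"translation":[0,0,0],"rot":[0,0,0],"jaw":0}]' | egrep 'pos|force'; done
python3 -m creep '[{"translation":[0,0,0],"rot":[0,0,0],"jaw":0}]'| egrep 'pos|force|clo'
```

```text
position: [0.4976, 0.0704, 0.0756]
force: [-0.8, 0.7, 0.2]
position: [0.4979, 0.0703, 0.0751]
force: [-0.3, -0.2, 1.7]
position: [0.4979, 0.0703, 0.0752]
force: [-0.9, 0.5, 2.1]
position: [0.4979, 0.0703, 0.0742]
force: [-0.1, 1.0, 2.3]
position: [0.4979, 0.0703, 0.0742]
force: [-1.2, 1.0, 2.8]
clock: 10.9
position: [0.4979, 0.0703, 0.0742]
force: [-1.4, 0.3, 1.9]
```

Key 4 is released too. Back to key 2, to press it home with the TCP at about 0.066.

```bash
python3 -m creep '[{"translation":[0,0,-0.005],"rot":[0,0,0],"jaw":0},{"translation":[0,0,-0.009],"rot":[0,0,0],"jaw":0},{"translation":[0,0.02,0],"rot":[0,0,0],"jaw":0},{"translation":[0,0.02,0],"rot":[0,0,0],"jaw":0},{"translation":[0,0.02,0],"rot":[0,0,0],"jaw":0},{"translation":[0,0.02,0],"rot":[0,0,0],"jaw":0},{"translation":[0,0.015,0],"rot":[0,0,0],"jaw":0},{"translation":[0,0.009,0],"rot":[0,0,0],"jaw":0},{"translation":[0,0,0],"rot":[0,0,0],"jaw":0},{"translation":[0,0,0],"rot":[0,0,0],"jaw":0},{"translation":[0,0,0],"rot":[0,0,0],"jaw":0}]'
python3 -c "
from h import *
rel(key(2,.066))"
```

```text
clock: 11.82
position: [0.4749, 0.1703, 0.0883]
ee_rot: [-0.353, 3.121, -0.001]
force: [0.8, -0.6, 0.3]
width: 0.002
t 11.8167 pos [0.4749 0.1703 0.0883] F [ 0.75 -0.63  0.28] M [ 0.03 -0.02 -0.02] w 0.002
 shift(mm, tool now) [-0.   1.3 22.3] (mm, desired axes) [-0.   1.3 22.3] rot [-0.04  0.01 -0.07]
```

```bash
python3 -m creep '[{"translation":[0,0.0005,0.006],"rot":[0,0,0],"jaw":0},{"translation":[0,0,0.006],"rot":[0,0,0],"jaw":0},{"translation":[0,0,0.004],"rot":[0,0,0],"jaw":0},{"translation":[0,0,0.002],"rot":[0,0,0],"jaw":0},{"translation":[0,0,0.001],"rot":[0,0,0],"jaw":0},{"translation":[0,0,0.001],"rot":[0,0,0],"jaw":0},{"translation":[0,0,0],"rot":[0,0,0],"jaw":0},{"translation":[0,0,0],"rot":[0,0,0],"jaw":0}]' | egrep 'pos|force'
for i in 1 2 ; do python3 -m creep '[{"translation":[0,0,0.0008],"rot":[0,0,0],"jaw":0},{"translation":[0,0,0],"rot":[0,0,0],"jaw":0}]' | egrep 'pos|force'; done
python3 -m creep '[{"translation":[0,0,0],"rot":[0,0,0],"jaw":0}]'| egrep 'pos|force|clo'
```

```text
position: [0.4744, 0.1717, 0.0682]
force: [-1.0, -3.1, 4.4]
position: [0.4745, 0.1719, 0.0674]
force: [-0.3, -3.7, 4.3]
position: [0.4745, 0.1719, 0.0665]
force: [-0.4, -3.0, 3.9]
clock: 12.9
position: [0.4745, 0.1719, 0.0665]
force: [-0.3, -3.9, 4.3]
```

```bash
for i in 1 2 ; do python3 -m creep '[{"translation":[0,0,0.0004],"rot":[0,0,0],"jaw":0},{"translation":[0,0,0],"rot":[0,0,0],"jaw":0}]' | egrep 'pos|force'; done
python3 -m creep '[{"translation":[0,0,0],"rot":[0,0,0],"jaw":0},{"translation":[0,0,0],"rot":[0,0,0],"jaw":0},{"translation":[0,0,0],"rot":[0,0,0],"jaw":0}]'| egrep 'pos|force|clo'
```

```text
position: [0.4745, 0.172, 0.0663]
force: [-0.9, -4.7, 7.9]
position: [0.4745, 0.172, 0.0662]
force: [-3.5, -4.5, 12.5]
clock: 13.48
position: [0.4745, 0.172, 0.0663]
force: [-2.7, -5.2, 13.0]
```

The key is on its stop: force rose to 13 N with no more travel, at tip 52.2 mm. I'll release smoothly, then feel whether it is up.

```bash
python3 -m creep '[{"translation":[0,0,-0.002],"rot":[0,0,0],"jaw":0},{"translation":[0,0,-0.003],"rot":[0,0,0],"jaw":0},{"translation":[0,0,-0.005],"rot":[0,0,0],"jaw":0},{"translation":[0,0,-0.008],"rot":[0,0,0],"jaw":0},{"translation":[0,0,-0.006],"rot":[0,0,0],"jaw":0},{"translation":[0,0,0],"rot":[0,0,0],"jaw":0},{"translation":[0,0,0],"rot":[0,0,0],"jaw":0},{"translation":[0,0,0],"rot":[0,0,0],"jaw":0}]'
python3 - <<'E'
from h import *
rel(key(2,.0765))
cv2.imwrite("pics/w3.png",optics.get_image("wrist")[:,:,::-1])
cv2.imwrite("pics/s3.png",cv2.resize(optics.get_image("side")[:,:,::-1][170:270,220:380],None,fx=4,fy=4,interpolation=2))
E
```

```text
clock: 14.15
position: [0.4744, 0.1722, 0.0897]
ee_rot: [-0.355, 3.121, 0.0]
force: [-0.3, 0.5, 0.5]
width: 0.004
t 14.15 pos [0.4744 0.1722 0.0897] F [-0.27  0.46  0.48] M [-0.01  0.03  0.01] w 0.004
 shift(mm, tool now) [-0.2 -0.7 13.2] (mm, desired axes) [-0.2 -0.7 13.2] rot [0.01 0.01 0.01]
```

View pics/w3.png

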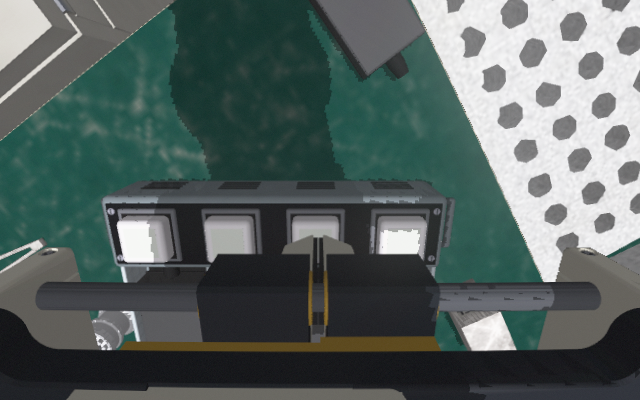

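View pics/s3.png

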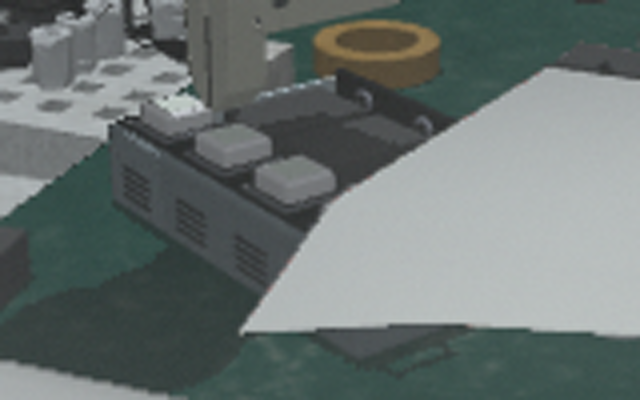

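The wrist view shows all four caps, with the fingers over key 2 at (317,235). The side crop shows the first three caps standing about equally high. I'll confirm key 2 by a light tap.

```bash
python3 -m creep '[{"translation":[0,0,0.006],"rot":[0,0,0],"jaw":0},{"translation":[0,0,0.006],"rot":[0,0,0],"jaw":0},{"translation":[0,0,0],"rot":[0,0,0],"jaw":0},{"translation":[0,0,0.0015],"rot":[0,0,0],"jaw":0},{"translation":[0,0,0],"rot":[0,0,0],"jaw":0}]' | egrep 'pos|force'
for i in 1 2 ; do python3 -m creep '[{"translation":[0,0,0.0008],"rot":[0,0,0],"jaw":0},{"translation":[0,0,0],"rot":[0,0,0],"jaw":0},{"translation":[0,0,0],"rot":[0,0,0],"jaw":0}]' | egrep 'pos|force';python3 -m creep '[{"translation":[0,0,0],"rot":[0,0,0],"jaw":0}]' | egrep 'pos|force'; done
```

```text
position: [0.4742, 0.1719, 0.0757]
force: [-0.1, -0.2, 0.1]
position: [0.4745, 0.172, 0.0755]
force: [0.6, -0.0, 0.2]
position: [0.4745, 0.172, 0.0755]
force: [0.7, 0.5, -0.2]
position: [0.4746, 0.1721, 0.0748]
force: [-0.2, -0.6, 1.7]
position: [0.4746, 0.1721, 0.0748]
force: [-0.5, -0.9, 2.4]
```

Key 2 now pushes back at tip 61 mm, so it is up. I'll withdraw and take a last look.

```bash
python3 -m creep '[{"translation":[0,0,-0.004],"rot":[0,0,0],"jaw":0},{"translation":[0,0,-0.01],"rot":[0,0,0],"jaw":0},{"translation":[0,0,-0.02],"rot":[0,0,0],"jaw":0},{"translation":[0,0,-0.02],"rot":[0,0,0],"jaw":0},{"translation":[0.01,0,-0.02],"rot":[0,0,0],"jaw":0},{"translation":[0.02,0,-0.02],"rot":[0,0,0],"jaw":0},{"translation":[0.02,0,-0.02],"rot":[0,0,0],"jaw":0},{"translation":[0.02,0,-0.01],"rot":[0,0,0],"jaw":0},{"translation":[0,0,0],"rot":[0,0,0],"jaw":0},{"translation":[0,0,0],"rot":[0,0,0],"jaw":0},{"translation":[0,0,0],"rot":[0,0,0],"jaw":0},{"translation":[0,0,0],"rot":[0,0,0],"jaw":0}]'
python3 - <<'E'
from h import *
a=optics.get_image("side")[:,:,::-1][170:270,220:380]
b=optics.get_image("top")[:,:,::-1][170:275,225:460]
cv2.imwrite("pics/f.png",np.vstack([cv2.resize(a,(470,294),interpolation=2),cv2.resize(b,(470,210),interpolation=2)]))
E
```

```text
clock: 16.33
position: [0.4067, 0.1564, 0.1984]
ee_rot: [0.354, -3.121, 0.0]
force: [-0.8, 0.6, -0.7]
width: 0.005
```

View pics/f.png

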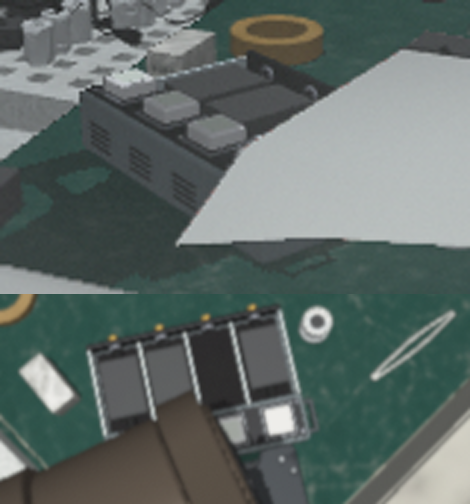

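Three keys stand level in the side view, key 4 is hidden there, and everything else lies where it was. Handing in.

```bash
python3 -c "
from cell import arm
print(arm.sign_off())"
```

```text
the job is handed in; nothing more can be done
None
```

Key 2 was the latched one. I pressed it through and it sprang up, and I handed the job in at about 16.4 s of the 48 s allowed.

- **Taps, left to right:** Keys 1, 3 and 4 pushed back from a height of about 61 mm, with about 2 to 5 N at roughly 1 mm of press. Key 2 only met the fingers at about 57.5 mm.
- **Press:** After all four taps I pressed key 2 home until it stopped, at about 52.2 mm. The force rose to 13 N, above the 5 to 6 N given for a key held home, because I leaned on the end stop. I then let go smoothly.
- **Last checks:** A second light tap found key 2 at about 61 mm, so it is up. The final side view shows keys 1 to 3 level, and the adapters I could see, block, coupling and tweezers look unmoved in the top view.
- **Not fully seen:** Key 4 was hidden in the side view, so its state rests on its tap alone. In the last top view the arm covered part of the console. No check failed or disagreed.

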